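Slide the washed bar of the bench can opener back into its base

ROBOT

A 6-joint arm with a two-finger parallel gripper is mounted at the origin on the work surface. World frame = base frame: x ahead of the robot, y to its left, z up, the work surface at z = 0. Lengths are in m, angles in rad, forces in N, time in s.
With the tool pointing down it reaches from about 0.35 to 0.775 m from the base axis. Payload 7.3 kg.
Tool frame: the origin (TCP) lies midway between the tips of the shut fingers; the grasp point (between the pads) lies 19 mm behind it (robot.grip_depth is the z of the grasp point in the tool frame, in m); z points along the fingers, y is the line along which they close (so a half turn about z gives the same grasp; the last joint's range is limited). The gripper opens to 92 mm and grips with 3 to 60 N. Pads are 19 mm wide; open, the fingers measure 130 mm over their backs; the gripper's body (75 mm by 190 mm) begins 47 mm behind the grasp point.
Start: joints at [-1.362, 0.342, 1.524, -0, 1.275, -0.146], TCP at [0.182, -0.492, 0.227] pointing down, gripper open.
Joint ranges: [-2.53, 2.53], [-0.77, 2.02], [0.04, 2.7], [-1, 4.14], [0.28, 2.66], [-3.11, 3.11]. Speed limits (rad/s): [2.57, 2.57, 3.14, 3.14, 3.14, 3.14].

INTERFACE

Orientations are given as [roll, pitch, yaw] about the fixed x, y, z axes, in that order (R = Rz(yaw) Ry(pitch) Rx(roll)).
In Python, from cell import robot, viewer gives the robot as it stands.
- The arm moves only by the tool step_arm, never from a script. Its argument "increments" is a list of rows, each an object with "delta_pos": the shift along the tool's x, y, z in cm, a list of three; "dr": the turn, a rotation vector about the tool's x, y, z in degrees, a list of three; "fingers": the closure, from -1 (fully open) to 1 (shut), so that 0 is half open. In form: [{"delta_pos": [tx, ty, tz], "dr": [wx, wy, wz], "fingers": fingers}, ...]. A call has exactly 5 rows; each row is the pose to reach, as a shift and turn from the pose commanded when the call began, along the tool's axes at that moment; what a row does not reach only later rows make up. A row lasts 1/8 s, in which the tool goes at most 62.5 mm and 10.7 degrees, less where a joint would pass 70% of its speed; a pose out of reach is approached as far as the arm can. A call with a gripper value outside its range is refused whole. The fingers move at their own pace and stop on an object; "newtons" is the grip in N (left out, the last holds). Time passes only in rows, so rows that repeat a pose let the fingers close, or fill a call up. It gives the time, the measured TCP pose, the force, the opening and the grip force at its end, in the units of the state.
- robot.observe(): the state, without advancing time (a new reading comes with each control period).
- viewer.read_camera(name): name is "scene" or "top" or "wrist"; returns the picture (420x560x3 uint8, red, green, blue); there is no depth.
- viewer.camera_params(name): a dict with "K" (3x3 intrinsics, pixels), "T" (4x4, takes a point from camera to world coordinates). Camera axes: x right, y down, z forward; pixel columns grow to the right and rows downward; lengths in m; the calibration is good to about 2 mm. A picture is of the moment at which its call begins: read the wrist's pose just before it. camera_params takes no time and is no camera call; for the wrist camera it gives the pose at the moment of the call.
- robot.hand_in(): hands the job in; it is judged then, once.
The state is a dict: "time": time; "qpos": joint angles; "qvel": joint speeds; "joint_efforts": joint torques, N m; "tool_pos": TCP position; "tool_rot": TCP orientation; "contact_force": force on the tool from outside, world axes, zero at the start; "torque": the same for the moment, N m; "opening": finger opening in m; "grip_force": force on a finger pad.
Only numpy, scipy, OpenCV 4.12 (cv2) and the standard library are available. Lean on these libraries where they do the work, as an engineer would, in place of code of your own. Each camera call takes 0.05 s, during which the arm holds its last target. There are 200 camera calls.

TASK

The bar of the bench can opener has come back from the dishwasher, standing in the blue cutlery basket: lift it out and slide it down into its base, knife side over the tin plate, past the side spring plunger and fully home, then let go. Feel it in and never force it - the white liner it slides in rarely sits quite central - and leave the tin, the pot and the cake ring where they stand.

Things in the scene. Friction and masses are not known exactly. Their poses are not given: they have to be found in the camera images.
- opener_base: fixed grey cast base of the can opener; origin on the worktop, on the axis of its upright column. z up; +x is the side of the tin plate, +y the side of the plunger. Base plate 10 mm thick, 200 x 120 mm, from x = -55 to +145 mm. Column 50 x 50 mm, its top 81 mm up; on it the liner's white flange, 46 x 46 x 4 mm. The floor of the column, where the bar stops, is 10 mm above the worktop
- mouth (a point): centre of the column's opening at the flange's top face, 85 mm above the worktop; axes as the base. In the flange is the square hole of the white nylon liner, 17.4 x 17.4 mm with sharp edges, 75 mm deep, sides parallel to the base's x and y. The liner is screwed fast up to 4 mm off this point along x and along y; that offset is not measured: see it or feel for it. Home: bar foot 75 mm below this point
- plunger (a joint): side spring plunger in the liner, in m: 0 = out, grows as it is pushed back out of the hole (to 6 mm). Steel dome of 12 mm radius at the +y wall, 30 mm below the mouth; at 0 it stands 3.5 mm into the hole, spring 7 N rising 0.75 N per mm. A bar in the hole holds it at 1.5 to 2.5 mm and is pressed to the -y wall: it takes 10 to 20 N to get by, then drags with 8 to 12 N, more than the bar's weight
- basket: blue cutlery basket, fixed, 118 x 118 x 100 mm, origin under its centre on the worktop. Top grid of nine 20 mm square holes at 34 mm pitch; the bar stands in the middle one on the basket's floor (5 mm up), free to lean a little. Two short utensils stand in the cells at +y, x = +34 and -34 mm, at most 132 mm above the worktop
- bar_mid (a point): half-way up the opener's bar: square steel bar 16 x 16 mm, 200 mm long, 0.47 to 0.63 kg. z to its top, +x to the knife side. This point is 100 mm above its foot. Grip the flats facing +y and -y between 142 and 188 mm above the foot; the top 10 mm is a black cap, 26 mm across. Arbor housing 28 x 26 mm from 100 to 134 mm, knife holder to 137 mm. Hard steel: grip it firmly, 40 N or so
- bar_foot (a point): centre of the bar's bottom end, bevelled all round (14 mm square at the end, 16 mm from 2 mm up); axes as the bar. On the bar's -x side, 116 mm above the foot, the crank: arm at x = -36 mm reaching 95 mm towards -y, its red knob (21 mm thick) from x = -41 to -83 mm
- knife (a point): point of the knife, 33 mm from the bar's axis towards +x, 100 mm above the foot. With the bar right way round it is on the +x side of the base, over the tin plate
- tin_mid (a point): centre of a full, loose orange tin, 73 mm across, 110 mm high, on the base's +y side: leave it alone
- pot_mid (a point): centre of a loose open steel pot, 124 mm across plus two side handles, 115 mm high, on the basket's +x side: leave it alone
- ring_mid (a point): centre of a loose steel cake ring, 72 mm across, 45 mm high, nearer to the robot: leave it alone
Mind the look-alikes: they are no part of the job. What is shaped like the opener_base but purple or yellow is not meant.

How it is judged:
On the way, in this order (a step that is already met when the one before it is completed fails the run):
1. the bar is lifted clear of the basket (height (world z) of bar_foot above 0.105 m), for 0.1 s.
2. the bar's foot is inside the base, past the plunger (z of bar_foot in the frame of opener_base below 0.05 m and horizontal distance between bar_foot and mouth below 0.008 m and value of joint plunger above 0.0008 m), for 0.1 s.
At the end, for the whole second after the job is handed in: the bar's foot at most 2 mm above the column's floor and within 8 mm of the column's axis, bar upright within 0.06 rad, knife on the tin-plate side, plunger pushed back at least 0.8 mm by the bar, bar at rest and released (z of bar_foot in the frame of opener_base below 0.012 m and horizontal distance between bar_foot and mouth below 0.008 m and angle between bar_foot's own z axis and vertical below 0.06 rad and x of knife in the frame of opener_base above 0.02 m and value of joint plunger above 0.0008 m and linear speed of bar below 0.02 m/s); the robot touches nothing.
It fails at once if the bar is forced: more than 60 N between the bar and the base, all contacts added up (the plunger's squeeze alone makes about 20) (contact force between bar and opener_base above 60 N).
It fails at once if the tin is shoved or knocked over (distance of tin_mid from where it was at the start of the episode above 0.03 m or angle between tin_mid's own z axis and vertical above 0.5 rad).
It fails at once if the pot is shoved or knocked over (distance of pot_mid from where it was at the start of the episode above 0.03 m or angle between pot_mid's own z axis and vertical above 0.5 rad).
It fails at once if the cake ring is shoved or knocked over (distance of ring_mid from where it was at the start of the episode above 0.03 m or angle between ring_mid's own z axis and vertical above 0.5 rad).
It also fails if it takes over 64 s, if anything falls off the work surface, if the arm or the gripper's body presses on something with over 40 N, if the wrist force passes 120 N, or if a joint passes its speed limit or range.

## Working session

There is one attempt and no reset: what is moved stays moved. The work goes in short steps, Python scripts to look and compute and a tool call to move; the robot and the scene stay as the last step left them, time stands still between calls to the robot, and variables do not carry over. Pictures are saved under pics/ and viewed, at most 10 in all, crops included, and the job is handed in when it is done.

Besides the shell and the picture viewer there is one more tool, called after ">>>" as name(argument=value, ...) on one line, values as JSON. step_arm: Moves the arm, as the interface text tells. Its arguments: {"type":"object","properties":{"increments":{"type":"array"},"newtons":{"type":"number"}},"required":["increments"]}

```bash
ls; mkdir -p pics
python3 - <<'E'
from cell import robot, viewer
import cv2, numpy as np
for n in ("scene","top"):
    im=viewer.read_camera(n); cv2.imwrite(f"pics/{n}0.png",im[...,::-1])
    p=viewer.camera_params(n); print(n,np.round(p["K"],1).tolist(),np.round(p["T"],4).tolist())
print(robot.observe(), robot.grip_depth)
E
```

```text
pics
scene [[447.7, 0.0, 282.9], [0.0, 447.7, 211.1], [0.0, 0.0, 1.0]] [[0.3356, 0.6665, -0.6657, 1.2336], [0.942, -0.2401, 0.2345, -0.1842], [-0.0035, -0.7058, -0.7084, 0.8764], [0.0, 0.0, 0.0, 1.0]]
top [[541.9, 0.0, 284.7], [0.0, 541.9, 213.8], [0.0, 0.0, 1.0]] [[-0.0227, -0.9989, 0.0419, 0.4349], [-0.9994, 0.0238, 0.0249, 0.0486], [-0.0259, -0.0413, -0.9988, 1.407], [0.0, 0.0, 0.0, 1.0]]
{'time': 0.1, 'qpos': array([-1.36199130e+00,  3.42650928e-01,  1.52490636e+00,  2.49249172e-05,
        1.27538670e+00, -1.45997737e-01]), 'qvel': array([ 0.00063665, -0.00167732, -0.00215944, -0.00074057,  0.00385537,
       -0.00212097]), 'joint_efforts': array([ 1.98136011e-03, -4.32002699e+01, -2.44696659e+01,  7.18171801e-02,
        5.26236277e-02, -6.69518636e-05]), 'tool_pos': array([ 0.18234346, -0.49194243,  0.22612083]), 'tool_rot': array([-3.14025916e+00, -2.20173836e-04,  3.54795346e-01]), 'contact_force': array([ 0.54358459, -1.07399851,  0.11774005]), 'torque': array([ 0.01464572, -0.02076141, -0.03150885]), 'grip_force': 0.0, 'opening': 0.09171430273093903} -0.0188
```

View pics/scene0.png

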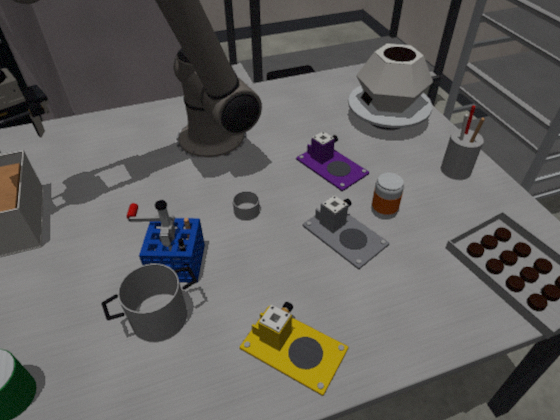

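View pics/top0.png

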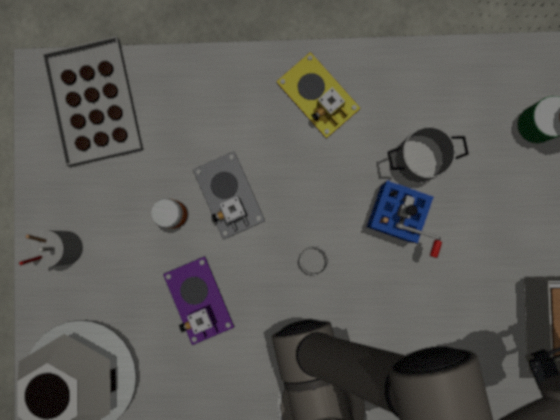

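The scene view shows the bar standing in the blue basket at (167,225) with its red knob at (132,211). The grey base's flange is at (335,206), with the tin at (387,193). In the top view the flange is at (232,208) and the basket at (400,211). I'll zoom in next.

```bash
cat > h.py <<'E'
import numpy as np, cv2
from cell import robot, viewer
def ray(p,uv):
    d=p["T"][:3,:3]@np.linalg.solve(p["K"],[uv[0],uv[1],1.]); return p["T"][:3,3],d
def onz(p,uv,z):
    o,d=ray(p,uv); return o+d*(z-o[2])/d[2]
def tri(a,ua,b,ub):
    o1,d1=ray(a,ua);o2,d2=ray(b,ub)
    s=np.linalg.lstsq(np.c_[d1,-d2],o2-o1,rcond=None)[0]
    A,B=o1+s[0]*d1,o2+s[1]*d2
    return (A+B)/2,np.linalg.norm(A-B)
def blob(m,x0,y0,x1,y1):
    w=np.zeros_like(m);w[y0:y1,x0:x1]=m[y0:y1,x0:x1]
    y,x=np.nonzero(w);return np.array([x.mean(),y.mean()]),len(x)
E
python3 - <<'E'
from h import *
S=cv2.imread("pics/scene0.png");T=cv2.imread("pics/top0.png")
c=lambda im,x,y:cv2.resize(im[y:y+75,x:x+100],None,fx=4,fy=4,interpolation=cv2.INTER_CUBIC)
cv2.imwrite("pics/m1.png",np.vstack([np.hstack([c(T,355,175),c(T,190,160)]),np.hstack([c(S,115,195),c(S,300,185)])]))
ps,pt=viewer.camera_params("scene"),viewer.camera_params("top")
def red(im):
    h=cv2.cvtColor(im,cv2.COLOR_BGR2HSV);return ((h[...,0]<8)|(h[...,0]>172))&(h[...,1]>150)&(h[...,2]>90)
a,n1=blob(red(T),410,220,460,270);b,n2=blob(red(S),115,190,150,230)
print("knob",a,n1,b,n2,tri(pt,a,ps,b))
g=cv2.cvtColor(T,cv2.COLOR_BGR2GRAY)
h=cv2.cvtColor(T,cv2.COLOR_BGR2HSV)
m=((h[...,2]>170)&(h[...,1]<60))
w=np.zeros(m.shape,np.uint8);w[190:228,212:252]=m[190:228,212:252]*255
cs,_=cv2.findContours(w,cv2.RETR_EXTERNAL,2);k=max(cs,key=cv2.contourArea)
r=cv2.minAreaRect(k);print("flange",r,onz(pt,r[0],.085))
# dark plate disc & basket
blue=((h[...,0]>105)&(h[...,0]<125)&(h[...,1]>150)).astype(np.uint8)*255;blue[:, :350]=0;blue[:,450:]=0
k=max(cv2.findContours(blue,cv2.RETR_EXTERNAL,2)[0],key=cv2.contourArea);r=cv2.minAreaRect(k);print("basket",r,onz(pt,r[0],.09))
np.set_printoptions(linewidth=250)
print(g[196:222,218:248])
E
```

```text
knob [436.06666667 248.61111111] 90 [131.89655172 209.54022989] 87 (array([ 0.39842077, -0.27266095,  0.12312818]), np.float64(0.0009675494054167123))Traceback (most recent call last):
  File "<stdin>", line 14, in <module>
ValueError: max() iterable argument is empty
```

View pics/m1.png

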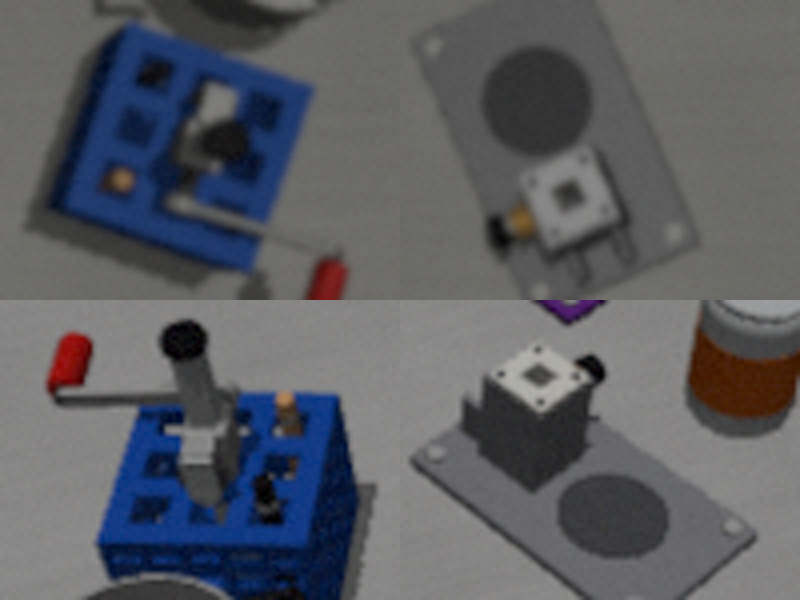

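Zoomed in (crops at 4x): the cap is at top px (411,210), the crank reaches right towards world -y, and the utensils are in the left cells, so basket +y is to the left. The mouth is at top px ~(232,208), the plunger is on the left, and the tin plate is up and to the left. I'll measure these now.

Run:
```python
from h import *
S=cv2.imread("pics/scene0.png");T=cv2.imread("pics/top0.png")
ps,pt=viewer.camera_params("scene"),viewer.camera_params("top")
def fl(im,p,x0,y0,x1,y1,name):
    g=cv2.cvtColor(im,cv2.COLOR_BGR2GRAY)[y0:y1,x0:x1]; print(name,g.max(),np.percentile(g,[10,50,90]))
    t,_=cv2.threshold(g,0,255,cv2.THRESH_OTSU)
    t=(g.max()*1.0+np.percentile(g,50))/2
    w=(g>t).astype(np.uint8)*255
    k=max(cv2.findContours(w,cv2.RETR_EXTERNAL,2)[0],key=cv2.contourArea)+[x0,y0]
    hull=cv2.approxPolyDP(k,4,True)[:,0]
    print(" area",cv2.contourArea(k),"cent",(M:=cv2.moments(k))["m10"]/M["m00"],M["m01"]/M["m00"],"corners",hull.tolist())
    P=np.array([onz(p,q,.085)[:2] for q in hull]); print(" world",P.round(4).tolist(), onz(p,(M["m10"]/M["m00"],M["m01"]/M["m00"]),.085))
    r=cv2.minAreaRect(np.array([onz(p,q,.085)[:2]*1000 for q in k[:,0]],np.float32)); print(" rect",r)
fl(T,pt,212,190,252,226,"top"); fl(S,ps,312,190,356,225,"scene")
h=cv2.cvtColor(T,cv2.COLOR_BGR2HSV)
# base plate: bright-saturation-free; corners by line: disc
def blue(im,p,x0,x1):
    h=cv2.cvtColor(im,cv2.COLOR_BGR2HSV);m=((h[...,0]>105)&(h[...,0]<125)&(h[...,1]>130)&(h[...,2]>100)).astype(np.uint8)*255
    m[:,:x0]=0;m[:,x1:]=0
    ys,xs=np.nonzero(m);k=np.c_[xs,ys]
    P=np.array([onz(p,q,.100)[:2]*1000 for q in k],np.float32);print("basket",len(k),cv2.minAreaRect(P))
blue(T,pt,360,445);blue(S,ps,130,215)
def dark(im,x0,y0,x1,y1):
    g=im.max(2);m=g<55;return blob(m,x0,y0,x1,y1)
a,n=dark(T,402,202,420,218);b,n2=dark(S,154,199,168,209);print("cap",a,n,b,n2,tri(pt,a,ps,b))
g=T.max(2);a,n=blob(g<75,208,168,240,202);print("disc",a,n,onz(pt,a,.01))
```

```text
top 137 [ 51.  89. 128.]
 area 262.0 cent 231.68320610687022 208.32824427480915 corners [[234, 198], [223, 203], [226, 217], [240, 214]]
 world [[0.5319, 0.2049], [0.5203, 0.2322], [0.4858, 0.2254], [0.4923, 0.1909]] [0.50672802 0.21105829 0.085     ]
 rect ((506.34375, 211.50393676757812), (45.08543014526367, 44.94145584106445), 25.207706451416016)
scene 175 [ 42. 128. 148.]
 area 155.5 cent 334.2722400857449 203.3290460878885 corners [[326, 200], [332, 210], [343, 206], [337, 197]]
 world [[0.4896, 0.195], [0.5279, 0.1947], [0.5242, 0.2266], [0.4889, 0.2261]] [0.5079043  0.20986395 0.085     ]
 rect ((507.2816162109375, 210.4822998046875), (44.64181900024414, 45.080039978027344), 22.643232345581055)
basket 988 ((489.4710388183594, -200.995849609375), (114.30493927001953, 114.41107940673828), 69.08151245117188)
basket 994 ((522.3355102539062, -210.48770141601562), (121.34264373779297, 179.46652221679688), 71.66678619384766)
cap [410.89864865 211.14864865] 148 [160.5        204.53571429] 84 (array([ 0.48473678, -0.2026936 ,  0.19581584]), np.float64(0.0010024001982034492))
disc [223.75247525 184.93069307] 606 [0.57206905 0.23977076 0.01      ]
```

>>> step_arm(increments=[{"delta_pos": [4.6, -2, -1.5], "dr": [0, 0, 7.7], "fingers": -1}, {"delta_pos": [9.2, -4, -3], "dr": [0, 0, 15.4], "fingers": -1}, {"delta_pos": [13.8, -6, -3.5], "dr": [0, 0, 23.1], "fingers": -1}, {"delta_pos": [18.4, -8, -3.5], "dr": [0, 0, 30.8], "fingers": -1}, {"delta_pos": [23, -10, -3.5], "dr": [0, 0, 38.4], "fingers": -1}], newtons=40)

```text
time: 0.72
tool_pos: [0.3642, -0.3173, 0.2616]
tool_rot: [-3.142, 0.0, -0.32]
contact_force: [0.7, 0.1, -0.1]
opening: 0.092
grip_force: 0.0
```

```bash
cat >> h.py <<'E'
from scipy.spatial.transform import Rotation as R
def go(pos,yaw,tilt=None):
    s=robot.observe();r=R.from_euler("xyz",s["tool_rot"])
    g=R.from_euler("xyz",[np.pi,0,np.radians(yaw)])
    if tilt is not None: g=tilt*g
    print("t",s["time"],"pos",s["tool_pos"].round(4),"rot",np.degrees(s["tool_rot"]).round(2),"F",s["contact_force"].round(1),"op",round(s["opening"],4))
    print("delta cm",(r.inv().apply(np.array(pos)-s["tool_pos"])*100).round(2),"dr",np.degrees((r.inv()*g).as_rotvec()).round(2))
E
python3 - <<'E'
from h import *
go([.485,-.2027,.26],-18)
E
```

```text
t 0.725 pos [ 0.3642 -0.3173  0.2616] rot [-1.800e+02  1.000e-02 -1.833e+01] F [ 0.7  0.1 -0.1] op 0.092
delta cm [  7.86 -14.68   0.16] dr [-0.    0.01 -0.33]
```

>>> step_arm(increments=[{"delta_pos": [2, -3.7, 0], "dr": [0, 0, 0], "fingers": -1}, {"delta_pos": [4, -7.4, 0], "dr": [0, 0, 0], "fingers": -1}, {"delta_pos": [6, -11, 0], "dr": [0, 0, 0], "fingers": -1}, {"delta_pos": [7.8, -14.7, 0], "dr": [0, 0, 0], "fingers": -1}, {"delta_pos": [7.8, -14.7, 0], "dr": [0, 0, 0], "fingers": -1}])

```text
time: 1.35
tool_pos: [0.4842, -0.2011, 0.2611]
tool_rot: [-3.141, 0.001, -0.312]
contact_force: [-0.6, -0.3, -0.5]
opening: 0.0918
grip_force: 0.0
```

Run:
```python
from h import *
go([.485,-.2027,.26],-18)
p=viewer.camera_params("wrist");im=viewer.read_camera("wrist");cv2.imwrite("pics/w1.png",im[...,::-1])
print(p["K"].round(1).tolist(),p["T"].round(4).tolist())
def proj(X): q=p["T"][:3,:3].T@(np.array(X)-p["T"][:3,3]);q=p["K"]@q;return (q[:2]/q[2]).round(1)
print(proj([.485,-.2027,.205]),proj([.4895,-.201,.1]))
```

```text
t 1.35 pos [ 0.4842 -0.2011  0.2611] rot [-1.7997e+02  5.0000e-02 -1.7860e+01] F [-0.6 -0.3 -0.5] op 0.0918
delta cm [0.13 0.13 0.11] dr [-0.03  0.05  0.14]
[[341.7, 0.0, 280.0], [0.0, 341.7, 209.4], [0.0, 0.0, 1.0]] [[-0.3074, -0.9046, -0.2953, 0.5652], [-0.9516, 0.2922, 0.0954, -0.228], [-0.0, 0.3103, -0.9506, 0.4181], [0.0, 0.0, 0.0, 1.0]]
[280.9 230. ] [277.5 186. ]
```

View pics/w1.png

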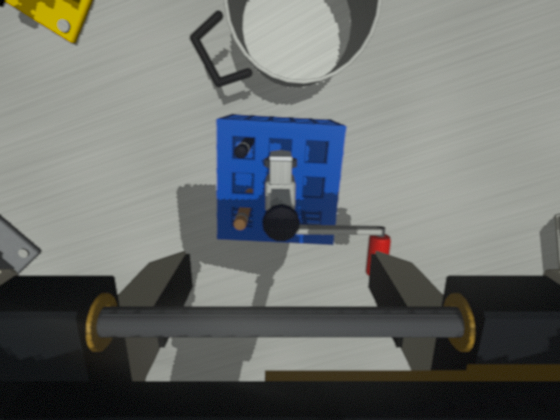

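The wrist view shows the cap at (281,222), centred between the fingers. The bar is square to the tool and the crank runs level to the right at (385,229). I'll descend and grip.

>>> step_arm(increments=[{"delta_pos": [0.3, 0, 2.5], "dr": [0, 0, 0], "fingers": -1}, {"delta_pos": [0.3, 0, 5], "dr": [0, 0, 0], "fingers": -1}, {"delta_pos": [0.3, 0, 7.5], "dr": [0, 0, 0], "fingers": -1}, {"delta_pos": [0.3, 0, 10], "dr": [0, 0, 0], "fingers": -1}, {"delta_pos": [0.3, 0, 10.7], "dr": [0, 0, 0], "fingers": -1}])

```text
time: 2.02
tool_pos: [0.4844, -0.2045, 0.1533]
tool_rot: [-3.141, 0.003, -0.317]
contact_force: [-1.1, -0.7, -0.1]
opening: 0.092
grip_force: 0.0
```

>>> step_arm(increments=[{"delta_pos": [0, 0, 0], "dr": [0, 0, 0], "fingers": 0}, {"delta_pos": [0, 0, 0], "dr": [0, 0, 0], "fingers": 0.4}, {"delta_pos": [0, 0, 0], "dr": [0, 0, 0], "fingers": 1}, {"delta_pos": [0, 0, 0], "dr": [0, 0, 0], "fingers": 1}, {"delta_pos": [0, 0, 0], "dr": [0, 0, 0], "fingers": 1}], newtons=45)

```text
time: 2.65
tool_pos: [0.486, -0.204, 0.155]
tool_rot: [3.141, -0.0, -0.315]
contact_force: [-0.1, -0.7, 0.3]
opening: 0.0463
grip_force: 0.0
```

>>> step_arm(increments=[{"delta_pos": [0, 0, 0], "dr": [0, 0, 0], "fingers": 1}, {"delta_pos": [0, 0, 0], "dr": [0, 0, 0], "fingers": 1}, {"delta_pos": [0, 0, 0], "dr": [0, 0, 0], "fingers": 1}, {"delta_pos": [0, 0, 0], "dr": [0, 0, 0], "fingers": 1}, {"delta_pos": [0, 0, 0], "dr": [0, 0, 0], "fingers": 1}], newtons=45)

```text
time: 3.28
tool_pos: [0.4861, -0.2038, 0.1548]
tool_rot: [-3.141, -0.0, -0.315]
contact_force: [0.6, 1.7, 1.4]
opening: 0.0235
grip_force: 45.0
```

>>> step_arm(increments=[{"delta_pos": [0, 0, 0], "dr": [0, 0, 0], "fingers": 1}, {"delta_pos": [0, 0, 0], "dr": [0, 0, 0], "fingers": 1}, {"delta_pos": [0, 0, 0], "dr": [0, 0, 0], "fingers": 1}, {"delta_pos": [0, 0, 0], "dr": [0, 0, 0], "fingers": 1}, {"delta_pos": [0, 0, 0], "dr": [0, 0, 0], "fingers": 1}])

```text
time: 3.9
tool_pos: [0.486, -0.2039, 0.1548]
tool_rot: [-3.141, -0.0, -0.315]
contact_force: [1.9, 2.5, 2.4]
opening: 0.0237
grip_force: 45.0
```

Run:
```python
from h import *
S=viewer.read_camera("scene")[...,::-1];T=viewer.read_camera("top")[...,::-1];W=viewer.read_camera("wrist")[...,::-1]
c=lambda im,x,y:cv2.resize(im[y:y+75,x:x+100],None,fx=4,fy=4,interpolation=cv2.INTER_CUBIC)
w=cv2.resize(W[60:345,90:470],(400,300))
cv2.imwrite("pics/m2.png",np.vstack([np.hstack([c(T,355,175),c(S,115,185)]),np.hstack([w,c(S,115,140)])]))
```

```text
(no output)
```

View pics/m2.png

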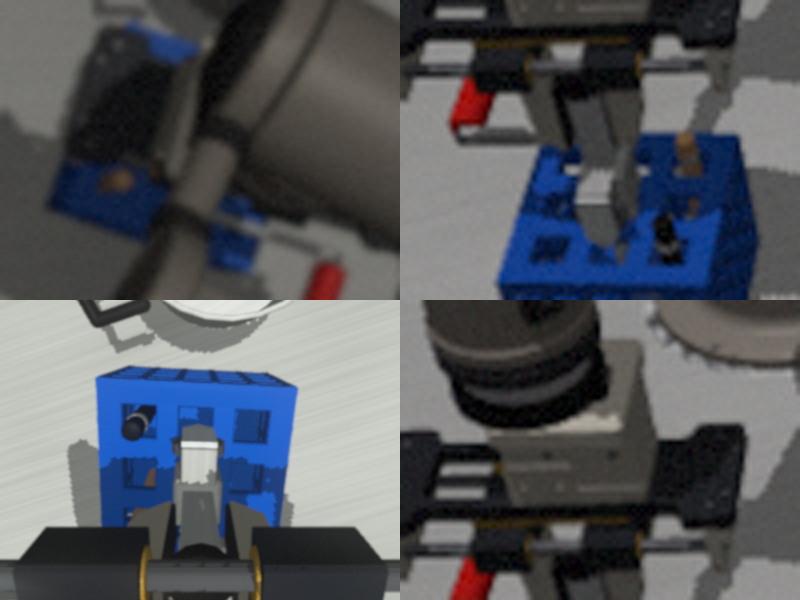

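The fingers stopped at 23.7 mm, not 16 mm. The picture shows the black cap between the upper parts of the fingers, at (205,555) in the wrist crop, so I'm probably gripping the cap. I'll open, go 9 mm lower and grip again.

>>> step_arm(increments=[{"delta_pos": [0, 0, 0], "dr": [0, 0, 0], "fingers": 0.2}, {"delta_pos": [0, 0, 0], "dr": [0, 0, 0], "fingers": 0.2}, {"delta_pos": [0, 0, 0.3], "dr": [0, 0, 0], "fingers": 0.2}, {"delta_pos": [0, 0, 0.6], "dr": [0, 0, 0], "fingers": 0.2}, {"delta_pos": [0, 0, 0.9], "dr": [0, 0, 0], "fingers": 0.2}])

```text
time: 4.68
tool_pos: [0.4858, -0.2041, 0.1453]
tool_rot: [3.141, 0.0, -0.315]
contact_force: [0.1, -0.0, -0.7]
opening: 0.0369
grip_force: 0.0
```

>>> step_arm(increments=[{"delta_pos": [0, 0, 0], "dr": [0, 0, 0], "fingers": 0.6}, {"delta_pos": [0, 0, 0], "dr": [0, 0, 0], "fingers": 1}, {"delta_pos": [0, 0, 0], "dr": [0, 0, 0], "fingers": 1}, {"delta_pos": [0, 0, 0], "dr": [0, 0, 0], "fingers": 1}, {"delta_pos": [0, 0, 0], "dr": [0, 0, 0], "fingers": 1}])

```text
time: 5.3
tool_pos: [0.486, -0.2039, 0.1457]
tool_rot: [-3.142, -0.0, -0.315]
contact_force: [0.2, 0.2, -0.1]
opening: 0.0198
grip_force: 45.0
```

>>> step_arm(increments=[{"delta_pos": [0, 0, 0], "dr": [0, 0, 0], "fingers": 1}, {"delta_pos": [0, 0, 0], "dr": [0, 0, 0], "fingers": 1}, {"delta_pos": [0, 0, 0], "dr": [0, 0, 0], "fingers": 1}, {"delta_pos": [0, 0, 0], "dr": [0, 0, 0], "fingers": 1}, {"delta_pos": [0, 0, 0], "dr": [0, 0, 0], "fingers": 1}])

```text
time: 5.92
tool_pos: [0.486, -0.204, 0.1457]
tool_rot: [3.142, -0.0, -0.315]
contact_force: [0.8, 1.5, -0.2]
opening: 0.0197
grip_force: 45.0
```

Run:
```python
from h import *
S=viewer.read_camera("scene")[...,::-1];W=viewer.read_camera("wrist")[...,::-1]
w=cv2.resize(W[190:340,180:380],(800,600),interpolation=cv2.INTER_CUBIC)[:, :]
w=cv2.resize(w,(480,360)); s=cv2.resize(S[190:250,130:183],(318,360),interpolation=cv2.INTER_CUBIC)
o=np.hstack([w,s]);o=np.clip(o.astype(float)*1.8,0,255).astype(np.uint8)
cv2.imwrite("pics/m3.png",o)
```

```text
(no output)
```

View pics/m3.png

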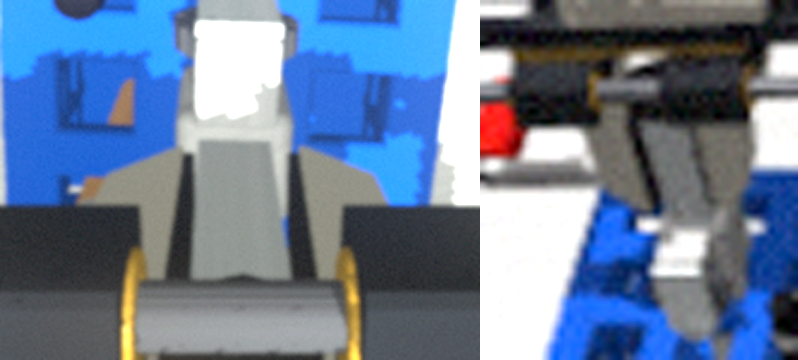

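The zoomed view shows the bar between the black pads (crop (190..292, 280)), with a gap at the tips on both sides, so contact is higher up. I'll check the gap row by row.

Run:
```python
from h import *
W=viewer.read_camera("wrist");cv2.imwrite("pics/w3.png",W[...,::-1])
g=W.mean(2).astype(int)
print("cols",list(range(240,322,2)))
for y in range(248,312,4): print(y,*g[y,240:322:2])
p=viewer.camera_params("wrist");s=robot.observe();r=R.from_euler("xyz",s["tool_rot"])
def proj(X): q=p["K"]@(p["T"][:3,:3].T@(X-p["T"][:3,3]));return (q[:2]/q[2]).round(1)
for h in (0,10,20,30,40,50):
  for y in (-10,-8,8,10): print(h,y,proj(s["tool_pos"]+r.apply([.0095,y/1000,-h/1000])),end=" ")
  print()
```

```text
cols [240, 242, 244, 246, 248, 250, 252, 254, 256, 258, 260, 262, 264, 266, 268, 270, 272, 274, 276, 278, 280, 282, 284, 286, 288, 290, 292, 294, 296, 298, 300, 302, 304, 306, 308, 310, 312, 314, 316, 318, 320]
248 68 68 66 68 70 67 75 98 114 121 124 115 101 99 99 101 104 104 118 125 110 108 109 108 109 112 114 120 120 110 95 76 70 68 58 54 52 50 50 49 50
252 69 67 68 71 73 78 82 80 95 113 118 105 85 85 84 83 84 85 93 100 94 83 85 86 84 83 91 113 117 113 96 71 76 82 80 79 74 70 69 71 71
256 78 78 80 79 79 81 80 77 49 28 64 94 85 82 83 84 84 83 86 96 92 86 84 85 84 81 87 113 120 107 58 29 48 76 80 80 80 80 81 79 79
260 78 81 78 79 80 80 78 74 40 24 60 91 84 86 84 83 83 85 83 82 85 84 86 87 84 82 84 106 118 106 58 27 39 74 80 80 81 79 80 81 81
264 80 80 78 78 80 80 80 65 27 23 49 85 84 85 83 85 84 83 84 84 82 86 86 87 86 82 83 95 112 101 52 27 28 65 80 82 81 79 81 81 80
268 78 79 80 80 80 80 79 51 25 24 47 82 84 84 84 84 83 83 82 84 84 83 86 85 85 83 82 87 107 100 53 25 25 48 77 81 81 80 81 79 80
272 79 80 79 79 77 78 74 38 24 23 43 79 85 84 82 84 84 84 84 84 85 82 85 84 87 84 81 85 10
[... 961 characters left out ...]
73 82 81 80 82 82 79 72 71 65 55 56 66 74 79 82 82 80 80 80 70 32 21 20 26 24 60 77 77 74 59
308 44 43 42 43 44 45 44 45 45 46 44 44 43 43 42 42 42 43 44 41 44 43 44 41 43 43 42 43 42 42 44 41 41 43 40 41 41 41 41 39 37
0 -10 [258.8 255.7] 0 -8 [262.8 255.7] 0 8 [294.4 255.6] 0 10 [298.4 255.6] 
10 -10 [257.6 264.8] 10 -8 [261.8 264.8] 10 8 [295.3 264.8] 10 10 [299.5 264.8] 
20 -10 [256.2 275.1] 20 -8 [260.7 275.1] 20 8 [296.3 275.1] 20 10 [300.7 275.1] 
30 -10 [254.7 286.8] 30 -8 [259.4 286.8] 30 8 [297.3 286.8] 30 10 [302.1 286.8] 
40 -10 [252.9 300.1] 40 -8 [258.  300.1] 40 8 [298.6 300.1] 40 10 [303.6 300.1] 
50 -10 [250.9 315.5] 50 -8 [256.3 315.5] 50 8 [300.  315.4] 50 10 [305.5 315.4]
```

>>> step_arm(increments=[{"delta_pos": [0, 0, -0.4], "dr": [0, 0, 0], "fingers": 1}, {"delta_pos": [0, 0, -0.8], "dr": [0, 0, 0], "fingers": 1}, {"delta_pos": [0, 0, -1.2], "dr": [0, 0, 0], "fingers": 1}, {"delta_pos": [0, 0, -1.6], "dr": [0, 0, 0], "fingers": 1}, {"delta_pos": [0, 0, -2], "dr": [0, 0, 0], "fingers": 1}])

```text
time: 6.7
tool_pos: [0.4859, -0.2041, 0.166]
tool_rot: [3.141, -0.0, -0.315]
contact_force: [-0.2, 0.6, -5.8]
opening: 0.0197
grip_force: 45.0
```

Run:
```python
from h import *
W=viewer.read_camera("wrist");cv2.imwrite("pics/w4.png",W[...,::-1])
g=W.mean(2).astype(int)
for y in range(244,308,6): print(y,*g[y,240:322:2])
print(robot.observe())
```

```text
244 67 66 66 68 69 67 73 97 112 118 120 120 119 121 123 121 121 120 122 121 119 118 117 119 118 119 117 118 118 112 97 76 70 69 69 68 70 70 73 85 103
250 65 67 63 65 68 67 73 93 108 120 123 104 83 82 83 82 82 83 84 84 83 89 98 88 82 82 93 115 115 106 93 75 71 74 73 69 69 67 68 90 103
256 74 77 77 76 78 78 79 76 47 27 61 94 83 82 83 81 82 83 82 84 82 84 95 98 88 82 85 110 116 104 58 28 48 75 80 79 78 79 81 80 71
262 77 77 79 78 76 78 79 66 33 25 52 86 84 83 82 83 82 81 83 82 81 81 83 83 84 80 80 96 113 102 53 25 29 64 79 79 78 78 78 79 78
268 77 76 77 77 76 78 75 48 28 26 45 78 84 83 81 81 81 80 83 83 81 83 83 83 84 81 80 83 103 97 51 27 29 46 75 78 78 78 78 78 78
274 76 78 75 76 78 75 67 32 24 24 44 78 83 82 81 81 80 82 83 82 83 80 82 83 82 82 80 80 94 94 47 25 25 33 68 78 77 77 78 78 78
280 75 77 78 77 76 76 53 26 20 22 46 79 83 80 80 82 80 79 83 82 81 82 83 84 82 83 81 79 83 79 36 26 24 25 52 76 76 77 78 77 76
286 72 76 78 77 77 68 31 22 22 25 51 79 80 79 80 83 82 83 79 84 80 82 80 84 82 81 80 80 80 71 32 27 23 22 36 69 76 76 77 78 74
292 73 75 76 77 75 55 23 21 21 23 62 80 81 81 8
[... 331 characters left out ...]
59
{'time': 6.75, 'qpos': array([-5.42935756e-01,  4.01966580e-01,  1.60998017e+00, -1.47080617e-04,
        1.12859865e+00,  1.34328752e+00]), 'qvel': array([ 0.00080231,  0.00168402,  0.00290486,  0.00099594, -0.01687545,
       -0.00036314]), 'joint_efforts': array([-5.24556299e-02, -4.58674014e+01, -2.35328561e+01,  4.31326381e-02,
       -7.73202069e-02, -2.32739749e-04]), 'tool_pos': array([ 0.48619278, -0.20419943,  0.16654193]), 'tool_rot': array([ 3.14122687e+00, -9.90269175e-04, -3.15363901e-01]), 'contact_force': array([-0.16807213, -0.32415058, -5.90620063]), 'torque': array([ 0.09114808, -0.01385142,  0.05121569]), 'grip_force': 44.99953866004944, 'opening': 0.01981623528101929}
```

The lift shows 5.8 N, and the bar leans about 0.04 rad with clearance at the fingertips. So the fingers are pinching the cap, not the flats. I'll put the bar back, open, and pitch the tool 40° about its closing line so the fingers miss the cap.

>>> step_arm(increments=[{"delta_pos": [0, 0, 0.8], "dr": [0, 0, 0], "fingers": 1}, {"delta_pos": [0, 0, 1.5], "dr": [0, 0, 0], "fingers": 1}, {"delta_pos": [0, 0, 1.9], "dr": [0, 0, 0], "fingers": 1}, {"delta_pos": [0, 0, 2.0], "dr": [0, 0, 0], "fingers": 0}, {"delta_pos": [0, 0, 2.0], "dr": [0, 0, 0], "fingers": 0}])

```text
time: 7.38
tool_pos: [0.4864, -0.2044, 0.1463]
tool_rot: [3.141, -0.002, -0.315]
contact_force: [-0.6, 0.2, -0.1]
opening: 0.0354
grip_force: 0.0
```

>>> step_arm(increments=[{"delta_pos": [-0.33, 0, -0.03], "dr": [0, -10, 0], "fingers": 0}, {"delta_pos": [-0.64, 0, -0.11], "dr": [0, -20, 0], "fingers": 0}, {"delta_pos": [-0.94, 0, -0.25], "dr": [0, -30, 0], "fingers": 0}, {"delta_pos": [-1.2, 0, -0.44], "dr": [0, -40, 0], "fingers": 0}, {"delta_pos": [-1.2, 0, -0.44], "dr": [0, -40, 0], "fingers": 0}])

```text
time: 8.0
tool_pos: [0.4749, -0.2003, 0.1466]
tool_rot: [-3.141, 0.702, -0.314]
contact_force: [-1.2, 0.8, -0.5]
opening: 0.0459
grip_force: 0.0
```

>>> step_arm(increments=[{"delta_pos": [0, 0, 0], "dr": [0, 0, 0], "fingers": 0.5}, {"delta_pos": [0, 0, 0], "dr": [0, 0, 0], "fingers": 1}, {"delta_pos": [0, 0, 0], "dr": [0, 0, 0], "fingers": 1}, {"delta_pos": [0, 0, 0], "dr": [0, 0, 0], "fingers": 1}, {"delta_pos": [0, 0, 0], "dr": [0, 0, 0], "fingers": 1}])

```text
time: 8.62
tool_pos: [0.4745, -0.1986, 0.1517]
tool_rot: [-3.137, 0.698, -0.312]
contact_force: [1.1, 5.5, 5.9]
opening: 0.0159
grip_force: 44.8
```

The opening is 15.9 mm, so the flats are gripped. Lifting straight up, 13 cm.

>>> step_arm(increments=[{"delta_pos": [-0.64, 0, -0.77], "dr": [0, 0, 0], "fingers": 1}, {"delta_pos": [-1.93, 0, -2.3], "dr": [0, 0, 0], "fingers": 1}, {"delta_pos": [-4.18, 0, -4.98], "dr": [0, 0, 0], "fingers": 1}, {"delta_pos": [-6.43, 0, -7.66], "dr": [0, 0, 0], "fingers": 1}, {"delta_pos": [-8.36, 0, -9.96], "dr": [0, 0, 0], "fingers": 1}], newtons=50)

```text
time: 9.25
tool_pos: [0.4746, -0.2003, 0.2809]
tool_rot: [3.142, 0.696, -0.315]
contact_force: [0.8, -0.3, -6.0]
opening: 0.0153
grip_force: 50.0
```

>>> step_arm(increments=[{"delta_pos": [0, 0, 0], "dr": [0, 0, 0], "fingers": 1}, {"delta_pos": [0, 0, 0], "dr": [0, 0, 0], "fingers": 1}, {"delta_pos": [0, 0, 0], "dr": [0, 0, 0], "fingers": 1}, {"delta_pos": [0, 0, 0], "dr": [0, 0, 0], "fingers": 1}, {"delta_pos": [0, 0, 0], "dr": [0, 0, 0], "fingers": 1}])

```text
time: 9.88
tool_pos: [0.4745, -0.2003, 0.2797]
tool_rot: [-3.142, 0.699, -0.315]
contact_force: [0.2, 0.0, -6.2]
opening: 0.0154
grip_force: 50.0
```

Run:
```python
from h import *
s=robot.observe();print(s["tool_pos"],s["tool_rot"],s["contact_force"],s["torque"],s["opening"],s["qpos"])
S=viewer.read_camera("scene")[...,::-1];T=viewer.read_camera("top")[...,::-1];p=viewer.camera_params("wrist");W=viewer.read_camera("wrist")[...,::-1]
for n,i in (("s5",S),("t5",T),("w5",W)): cv2.imwrite(f"pics/{n}.png",i)
s=cv2.resize(S[110:290,90:290],(440,396),interpolation=cv2.INTER_CUBIC);w=cv2.resize(W,(360,270));
w=np.vstack([w,np.zeros((126,360,3),np.uint8)])
cv2.imwrite("pics/m5.png",np.hstack([s,w]))
```

```text
[ 0.47448186 -0.20027092  0.27966685] [-3.14150705  0.69889052 -0.31536424] [ 0.24319478  0.01871958 -6.22783455] [-0.27940838 -0.91867863 -0.03379981] 0.015361434835363749 [-0.48198656  0.73648844  0.9090963  -0.13074561  2.18400888  1.3672179 ]
```

View pics/m5.png

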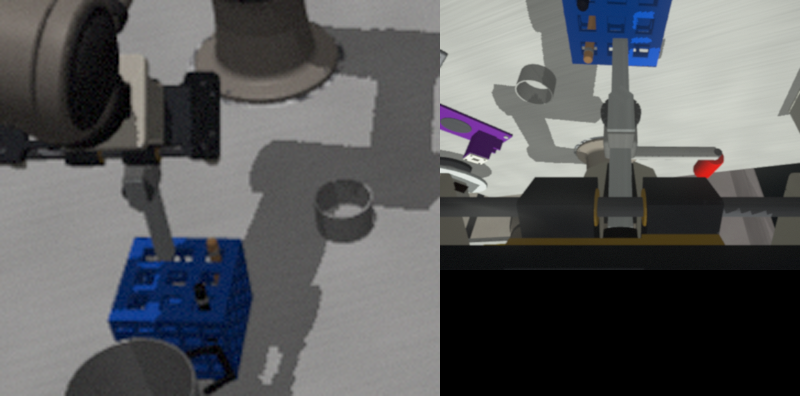

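The bar is out: in the wrist crop its foot is at (620,40) and the knob at (708,163). Swinging over to the base, half of the way first.

>>> step_arm(increments=[{"delta_pos": [-0.6, -2.9, 0.5], "dr": [-2, 0, -2.4], "fingers": 1}, {"delta_pos": [-1.5, -7.2, 1.25], "dr": [-5, 0, -6], "fingers": 1}, {"delta_pos": [-2.4, -11.6, 2.0], "dr": [-8, 0, -9.5], "fingers": 1}, {"delta_pos": [-3.3, -16, 2.8], "dr": [-11, 0, -13.1], "fingers": 1}, {"delta_pos": [-4.06, -19.6, 3.4], "dr": [-13.5, 0, -16.1], "fingers": 1}])

```text
time: 10.65
tool_pos: [0.4849, 0.0043, 0.2803]
tool_rot: [-3.141, 0.698, 0.055]
contact_force: [-0.1, 0.1, -5.9]
opening: 0.0158
grip_force: 50.0
```

```bash
cat >> h.py <<'E'
def gob(gp,yaw,pitch=40,roll=0):
    """pose with the grasp point at gp, bar yaw; pitch/roll = tilt in the bar's frame (deg)"""
    g=R.from_euler("z",yaw,degrees=True)*R.from_euler("x",roll,degrees=True)*R.from_euler("y",pitch,degrees=True)*R.from_euler("x",np.pi)
    s=robot.observe();r=R.from_euler("xyz",s["tool_rot"])
    pos=np.array(gp)+.0188*g.apply([0,0,1])
    print("grasp",(s["tool_pos"]-.0188*r.apply([0,0,1])).round(4),"F",s["contact_force"].round(1),"op",round(s["opening"],4),"t",s["time"])
    print("delta cm",(r.inv().apply(pos-s["tool_pos"])*100).round(2),"dr",np.degrees((r.inv()*g).as_rotvec()).round(2))
E
python3 - <<'E'
from h import *
gob([.5065,.211,.294],23.9)
E
```

```text
grasp [0.4969 0.005  0.2947] F [-0.1  0.1 -5.9] op 0.0158 t 10.65
delta cm [  1.7  -20.09  -1.33] dr [-13.35  -0.03 -15.91]
```

>>> step_arm(increments=[{"delta_pos": [0.36, -4.3, -0.28], "dr": [-2.9, 0, -3.4], "fingers": 1}, {"delta_pos": [0.75, -9, -0.6], "dr": [-6, 0, -7.1], "fingers": 1}, {"delta_pos": [1.15, -13.6, -0.9], "dr": [-9, 0, -10.8], "fingers": 1}, {"delta_pos": [1.5, -17.6, -1.17], "dr": [-11.7, 0, -13.9], "fingers": 1}, {"delta_pos": [1.7, -20.1, -1.33], "dr": [-13.35, 0, -15.9], "fingers": 1}])

```text
time: 11.28
tool_pos: [0.4959, 0.2066, 0.2793]
tool_rot: [-3.141, 0.698, 0.418]
contact_force: [0.9, -0.0, -6.0]
opening: 0.0158
grip_force: 50.0
```

>>> step_arm(increments=[{"delta_pos": [0, 0, 0], "dr": [0, 0, 0], "fingers": 1}, {"delta_pos": [0, 0, 0], "dr": [0, 0, 0], "fingers": 1}, {"delta_pos": [0, 0, 0], "dr": [0, 0, 0], "fingers": 1}, {"delta_pos": [0, 0, 0], "dr": [0, 0, 0], "fingers": 1}, {"delta_pos": [0, 0, 0], "dr": [0, 0, 0], "fingers": 1}])

```text
time: 11.9
tool_pos: [0.4963, 0.2038, 0.2796]
tool_rot: [3.141, 0.698, 0.413]
contact_force: [0.7, 0.8, -4.8]
opening: 0.0157
grip_force: 50.0
```

Run:
```python
from h import *
gob([.5065,.211,.294],23.9)
S=viewer.read_camera("scene")[...,::-1];T=viewer.read_camera("top")[...,::-1];p=viewer.camera_params("wrist");W=viewer.read_camera("wrist")[...,::-1]
for n,i in (("s6",S),("t6",T),("w6",W)): cv2.imwrite(f"pics/{n}.png",i)
np.savez("w6.npz",**p)
s=cv2.resize(S[125:245,275:395],(400,400),interpolation=cv2.INTER_CUBIC);w=cv2.resize(W[0:200,180:380],(400,400),interpolation=cv2.INTER_CUBIC)
cv2.imwrite("pics/m6.png",np.clip(np.hstack([s,w])*1.3,0,255))
```

```text
grasp [0.5074 0.2086 0.294 ] F [ 0.7  0.8 -4.8] op 0.0157 t 11.9
delta cm [ 0.01 -0.25 -0.01] dr [-0.16 -0.01 -0.2 ][ WARN:0@1.241] global loadsave.cpp:1063 imwrite_ Unsupported depth image for selected encoder is fallbacked to CV_8U.
```

View pics/m6.png

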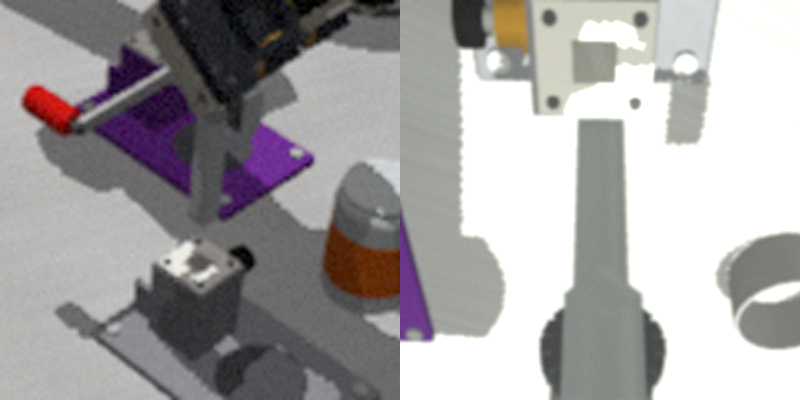

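The wrist view shows the hole at crop (573..616, 42..82) and the bar's foot edge at (579..624, 120), square to each other. In the scene view the foot bottom is at about (201,219) and the hole at about (203,263). I'll measure both precisely.

Run:
```python
from h import *
W=cv2.imread("pics/w6.png").mean(2).astype(int);S=cv2.imread("pics/s6.png").mean(2).astype(int)
print("W cols",*range(260,300))
for y in [16,18,19,20,21,22,23,25,28,31,34,37,38,39,40,41,42,43,44,46,50,56,57,58,59,60,61,62,63,64,66,80,100,120]: print(y,*W[y,260:300])
print("S cols",*range(322,352))
for y in range(178,216): print(y,*S[y,322:352])
```

```text
W cols 260 261 262 263 264 265 266 267 268 269 270 271 272 273 274 275 276 277 278 279 280 281 282 283 284 285 286 287 288 289 290 291 292 293 294 295 296 297 298 299
16 157 156 157 158 157 157 156 156 158 171 207 232 239 240 239 239 240 240 240 240 240 240 239 240 240 239 239 240 239 239 240 239 240 239 240 237 228 202 172 159
18 157 157 157 157 157 157 156 155 161 186 220 236 239 238 238 239 239 239 239 239 239 239 239 239 239 239 239 239 239 240 239 239 239 240 240 240 237 226 196 167
19 156 158 158 158 155 152 148 145 154 182 210 225 228 227 227 226 226 227 227 227 226 228 229 230 229 229 230 231 235 238 240 240 239 240 240 240 236 223 191 167
20 157 158 157 156 154 144 130 122 130 148 164 171 175 176 175 177 176 177 176 176 178 182 187 188 189 188 188 196 220 234 239 240 240 239 239 239 237 227 204 183
21 157 157 158 156 154 141 120 109 112 115 122 123 125 127 129 128 130 130 129 129 130 130 134 136 136 134 136 150 190 227 238 239 239 235 231 233 236 236 229 220
22 156 159 157 157 153 141 122 109 107 109 110 112 111 113 115 115 116 117 116 116 116 114 112 112 113 112 113 128 167
[... 7800 characters left out ...]
 88 69 56 44 36 41 48 73 79 83 86
209 46 50 49 48 45 63 64 73 85 101 106 101 128 116 102 106 101 95 87 68 52 43 41 38 40 52 74 83 83 83
210 45 46 45 50 47 39 43 55 64 81 98 96 68 54 94 103 93 77 57 47 43 39 40 36 39 57 75 83 86 87
211 49 45 47 46 45 44 38 43 45 59 77 92 85 84 92 89 72 56 40 39 44 36 40 42 34 61 85 86 84 82
212 47 50 49 51 47 41 36 40 41 42 54 71 89 93 85 62 51 41 43 42 41 39 43 43 39 66 80 82 86 81
213 47 48 51 48 48 45 33 37 34 38 39 45 59 63 56 45 43 40 39 42 42 42 40 41 43 64 81 82 81 84
214 45 44 48 45 48 41 41 37 39 35 36 36 47 48 48 39 40 37 45 40 42 39 41 42 41 57 68 77 81 81
215 50 46 45 38 44 40 38 40 36 37 38 38 38 40 38 41 40 40 41 43 40 39 33 42 45 58 63 66 74 80
```

Run:
```python
from h import *
p=dict(np.load("w6.npz"));ps=viewer.camera_params("scene")
B=R.from_euler("z",-23.9,degrees=True)
c=[(265.8,20.4),(288.0,20.4),(287.5,41.2),(266.7,41.2)]
H=np.array([onz(p,u,.085) for u in c]);o=H.mean(0)
print("hole",H.round(4).tolist(),o.round(4)); L=B.apply(H-o)*1000;print("in base yaw",L.round(1).tolist())
F,e=tri(p,(280.1,59.4),ps,(337,191));print("foot edge",F.round(4),e, "rel hole, base frame mm",(B.apply(F-o)*1000).round(1))
s=robot.observe();r=R.from_euler("xyz",s["tool_rot"]);g=s["tool_pos"]-.0188*r.apply([0,0,1])
print("grasp",g.round(4),"rel",(B.apply(g-o)*1000).round(1))
def proj(p,X): q=p["K"]@(p["T"][:3,:3].T@(X-p["T"][:3,3]));return (q[:2]/q[2]).round(1)
Bi=B.inv()
for s_ in (150,160,170): # foot if the bar hung plumb under the grasp
  f=g+Bi.apply([.007,0,-s_/1000]);print(s_,"wrist",proj(p,f),"scene",proj(ps,f))
for sc in [(335.3,203.3)]: print("scene hole",onz(ps,(335.0,203.2),.085))
```

```text
hole [[0.512, 0.2216, 0.085], [0.5188, 0.2061, 0.085], [0.5034, 0.1994, 0.085], [0.4967, 0.2147, 0.085]] [0.5077 0.2104 0.085 ]
in base yaw [[8.4, 8.4, 0.0], [8.3, -8.5, 0.0], [-8.4, -8.3, 0.0], [-8.3, 8.4, 0.0]]
foot edge [0.5145 0.2108 0.1318] 0.0017240333694593715 rel hole, base frame mm [ 6.3 -2.4 46.8]
grasp [0.5073 0.209  0.2939] rel [ -0.9  -1.2 208.9]
150 wrist [278.3  72.1] scene [337.9 187.3]
160 wrist [278.3  63. ] scene [337.5 190.4]
170 wrist [278.3  54.2] scene [337.2 193.4]
scene hole [0.50810003 0.21179478 0.085     ]
```

Hole: 16.8 mm square as measured, yaw 23.9°, centred at (0.5077, 0.2104). The foot sits about (-1, -2.3) mm from it in base axes, 47 mm above the flange. I'll correct that, come down 38 mm and look again.

Run:
```python
from h import *
gob([.5073,.2115,.256],23.9)
```

```text
grasp [0.5073 0.209  0.2939] F [ 0.9 -0.2 -5.2] op 0.0159 t 12.05
delta cm [ 2.51 -0.23  2.84] dr [-0.14 -0.01 -0.17]
```

>>> step_arm(increments=[{"delta_pos": [0.8, -0.1, 0.9], "dr": [0, 0, 0], "fingers": 1}, {"delta_pos": [1.7, -0.2, 1.9], "dr": [-0.14, 0, -0.17], "fingers": 1}, {"delta_pos": [2.3, -0.23, 2.6], "dr": [-0.14, 0, -0.17], "fingers": 1}, {"delta_pos": [2.51, -0.23, 2.84], "dr": [-0.14, 0, -0.17], "fingers": 1}, {"delta_pos": [2.51, -0.23, 2.84], "dr": [-0.14, 0, -0.17], "fingers": 1}])

```text
time: 12.68
tool_pos: [0.4962, 0.2068, 0.2414]
tool_rot: [3.142, 0.699, 0.417]
contact_force: [-0.2, 0.3, -5.5]
opening: 0.0159
grip_force: 50.0
```

Run:
```python
from h import *
gob([.5073,.2115,.256],23.9)
S=viewer.read_camera("scene")[...,::-1];p=viewer.camera_params("wrist");W=viewer.read_camera("wrist")[...,::-1]
for n,i in (("s7",S),("w7",W)): cv2.imwrite(f"pics/{n}.png",i)
np.savez("w7.npz",**p)
s=cv2.resize(S[175:225,315:365],(400,400),interpolation=cv2.INTER_CUBIC);w=cv2.resize(W[0:100,230:330],(400,400),interpolation=cv2.INTER_CUBIC)
cv2.imwrite("pics/m7.png",np.hstack([np.clip(s*1.3,0,255),w]).astype(np.uint8))
g=W.mean(2).astype(int)
print(*range(262,296))
for y in range(14,70,2): print(y,*g[y,262:296])
```

```text
grasp [0.5072 0.2117 0.2558] F [-0.2  0.3 -5.5] op 0.0159 t 12.675
delta cm [-0.01  0.02 -0.01] dr [0.02 0.02 0.02]
262 263 264 265 266 267 268 269 270 271 272 273 274 275 276 277 278 279 280 281 282 283 284 285 286 287 288 289 290 291 292 293 294 295
14 73 73 71 72 73 71 72 72 70 71 72 71 72 71 73 72 74 72 71 72 72 72 71 72 72 73 74 74 74 74 73 73 74 75
16 72 72 72 73 72 71 72 72 73 72 71 71 71 75 72 73 72 73 72 71 74 72 72 73 72 73 74 74 74 72 75 74 74 72
18 72 74 73 72 73 72 74 74 72 74 73 74 74 74 74 73 73 74 73 74 73 74 72 74 73 74 74 73 73 74 75 74 72 76
20 72 72 72 72 73 73 74 73 73 74 74 75 75 76 72 73 73 74 73 74 74 75 73 73 73 73 72 73 74 73 73 74 75 73
22 72 72 72 73 72 73 73 74 75 72 75 74 75 75 73 74 72 73 74 73 74 74 74 74 75 73 72 75 72 73 73 73 74 75
24 73 72 74 74 75 74 76 73 74 76 74 74 73 73 74 74 73 72 74 72 74 75 74 74 74 73 74 76 74 74 74 74 74 76
26 87 88 88 88 87 87 87 86 86 85 86 85 85 86 86 86 84 85 84 83 83 82 82 84 83 85 81 83 83 84 82 81 81 79
28 110 107 109 107 108 109 108 106 106 107 107 108 109 107 107 108 107 105 107 106 105 105 107 105 105 105 105 10
[... 2105 characters left out ...]
2 173
60 161 160 160 160 160 156 141 119 106 106 105 105 104 105 104 105 105 105 107 106 106 105 107 107 106 105 107 106 109 136 193 231 237 234
62 161 159 160 161 160 155 141 119 105 103 103 103 104 104 103 105 105 104 103 104 104 104 106 104 104 105 103 105 111 144 205 237 242 243
64 159 161 161 160 160 156 140 120 107 105 106 105 107 106 105 105 106 104 105 105 104 106 105 106 107 105 105 105 114 154 211 238 243 242
66 161 160 161 161 160 155 138 119 107 106 106 107 108 107 108 107 108 106 106 106 106 107 109 109 108 108 107 105 115 155 214 239 242 243
68 160 160 160 162 161 155 138 117 108 106 106 109 108 108 108 106 105 107 107 106 106 106 108 110 108 110 106 106 113 154 214 238 243 243
```

View pics/m7.png

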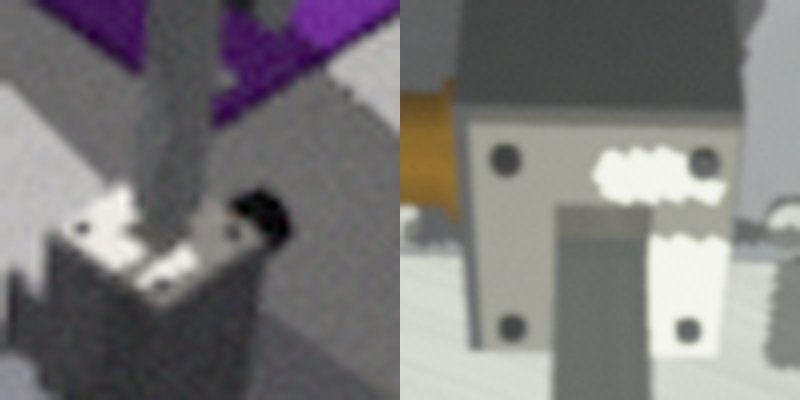

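The wrist view shows the foot's end edge (row ~59) just behind the hole's +x edge (row ~51). The bar's columns are 268.4..291.4 and the hole's 268.1..292.6, so the sideways fit is within about 0.3 mm. I'll shift 0.4 mm to -y and feel down in small steps.

>>> step_arm(increments=[{"delta_pos": [0, 0.04, 0], "dr": [0, 0, 0], "fingers": 1}, {"delta_pos": [0.13, 0.04, 0.15], "dr": [0, 0, 0], "fingers": 1}, {"delta_pos": [0.26, 0.04, 0.31], "dr": [0, 0, 0], "fingers": 1}, {"delta_pos": [0.39, 0.04, 0.46], "dr": [0, 0, 0], "fingers": 1}, {"delta_pos": [0.39, 0.04, 0.46], "dr": [0, 0, 0], "fingers": 1}])

```text
time: 13.4
tool_pos: [0.4963, 0.2064, 0.2353]
tool_rot: [3.142, 0.699, 0.418]
contact_force: [-0.1, -0.8, -5.6]
opening: 0.0161
grip_force: 50.0
```

>>> step_arm(increments=[{"delta_pos": [0.03, 0, 0.04], "dr": [0, 0, 0], "fingers": 1}, {"delta_pos": [0.06, 0, 0.08], "dr": [0, 0, 0], "fingers": 1}, {"delta_pos": [0.1, 0, 0.11], "dr": [0, 0, 0], "fingers": 1}, {"delta_pos": [0.13, 0, 0.15], "dr": [0, 0, 0], "fingers": 1}, {"delta_pos": [0.13, 0, 0.15], "dr": [0, 0, 0], "fingers": 1}])

```text
time: 14.02
tool_pos: [0.4964, 0.2065, 0.2335]
tool_rot: [3.142, 0.698, 0.417]
contact_force: [0.8, -0.0, -6.3]
opening: 0.0154
grip_force: 50.0
```

>>> step_arm(increments=[{"delta_pos": [0.03, 0, 0.04], "dr": [0, 0, 0], "fingers": 1}, {"delta_pos": [0.06, 0, 0.08], "dr": [0, 0, 0], "fingers": 1}, {"delta_pos": [0.1, 0, 0.11], "dr": [0, 0, 0], "fingers": 1}, {"delta_pos": [0.13, 0, 0.15], "dr": [0, 0, 0], "fingers": 1}, {"delta_pos": [0.13, 0, 0.15], "dr": [0, 0, 0], "fingers": 1}])

```text
time: 14.65
tool_pos: [0.4964, 0.2065, 0.2317]
tool_rot: [3.141, 0.698, 0.417]
contact_force: [0.2, 0.1, -4.7]
opening: 0.0157
grip_force: 50.0
```

>>> step_arm(increments=[{"delta_pos": [0.03, 0, 0.04], "dr": [0, 0, 0], "fingers": 1}, {"delta_pos": [0.06, 0, 0.08], "dr": [0, 0, 0], "fingers": 1}, {"delta_pos": [0.1, 0, 0.11], "dr": [0, 0, 0], "fingers": 1}, {"delta_pos": [0.13, 0, 0.15], "dr": [0, 0, 0], "fingers": 1}, {"delta_pos": [0.13, 0, 0.15], "dr": [0, 0, 0], "fingers": 1}])

```text
time: 15.28
tool_pos: [0.4962, 0.2064, 0.2292]
tool_rot: [-3.141, 0.699, 0.418]
contact_force: [-1.5, 0.0, -4.3]
opening: 0.0156
grip_force: 50.0
```

>>> step_arm(increments=[{"delta_pos": [0.03, 0, 0.04], "dr": [0, 0, 0], "fingers": 1}, {"delta_pos": [0.06, 0, 0.08], "dr": [0, 0, 0], "fingers": 1}, {"delta_pos": [0.1, 0, 0.11], "dr": [0, 0, 0], "fingers": 1}, {"delta_pos": [0.13, 0, 0.15], "dr": [0, 0, 0], "fingers": 1}, {"delta_pos": [0.13, 0, 0.15], "dr": [0, 0, 0], "fingers": 1}])

```text
time: 15.9
tool_pos: [0.4964, 0.2065, 0.2276]
tool_rot: [3.142, 0.698, 0.417]
contact_force: [-2.6, -0.7, -5.3]
opening: 0.0155
grip_force: 50.0
```

Run:
```python
from h import *
s=robot.observe();B=R.from_euler("z",-23.9,degrees=True)
print(s["tool_pos"].round(4),"F base",B.apply(s["contact_force"]).round(1),"M base",B.apply(s["torque"]).round(2))
W=viewer.read_camera("wrist")[...,::-1];cv2.imwrite("pics/w8.png",W);g=W.mean(2).astype(int)
for y in range(36,80,2): print(y,*g[y,262:298])
```

```text
[0.4964 0.2065 0.2276] F base [-2.7  0.4 -5.3] M base [ 0.05 -0.08 -0.08]
36 73 73 70 74 73 73 74 73 74 74 74 74 74 73 74 73 74 74 72 73 73 74 72 73 74 76 74 75 74 74 74 72 73 74 73 74
38 86 84 84 85 84 86 83 85 86 85 84 86 83 82 81 82 82 82 83 82 83 82 81 84 83 81 79 79 80 80 78 80 81 80 80 81
40 107 108 107 108 107 108 109 107 109 106 107 106 108 107 106 105 106 106 106 105 104 105 104 103 104 105 105 103 102 105 104 103 103 104 103 104
42 117 116 116 116 114 113 114 113 113 114 114 114 114 114 113 115 114 112 112 113 113 112 114 113 113 114 112 113 113 112 112 113 113 113 112 114
44 151 152 152 150 148 150 150 150 149 150 148 149 150 150 148 148 145 145 144 144 144 145 144 146 144 145 144 144 141 140 140 140 140 138 140 139
46 159 159 158 159 159 159 159 158 158 159 160 159 160 159 159 159 158 159 160 158 159 159 158 158 160 159 158 158 159 163 163 163 160 159 159 158
48 159 159 159 160 158 159 158 160 159 158 160 158 159 159 160 159 160 158 159 158 159 165 181 197 197 185 171 169 181 210 226 222 205 186 173 166
50 158 159 160 158 160 160 158 158 159 158 159 160 158 159 160 159 15
[... 1435 characters left out ...]
 106 106 106 106 107 108 106 106 105 105 103 105 105 106 107 109 108 108 104 105 106 119 145 165 176 194 215 219
72 161 159 161 160 157 139 120 109 106 106 105 106 107 107 106 107 106 107 105 104 106 108 107 109 108 107 107 106 108 140 198 231 236 239 242 243
74 161 159 160 161 157 143 124 112 106 106 107 108 107 107 106 105 107 106 107 106 107 107 108 109 108 108 106 104 108 145 206 238 243 243 243 242
76 161 161 161 160 157 144 127 112 107 106 107 107 107 106 107 108 107 105 107 106 106 107 108 109 109 108 106 104 109 145 207 238 243 242 243 243
78 160 160 160 161 158 145 125 111 105 106 108 107 107 107 107 106 108 106 107 106 107 105 108 107 108 107 107 104 109 144 207 238 243 243 243 243
```

The foot has entered, with a light 2.7 N side load from the +x wall. I'll ease 0.6 mm towards -x and go on.

>>> step_arm(increments=[{"delta_pos": [-0.02, 0, 0.02], "dr": [0, 0, 0], "fingers": 1}, {"delta_pos": [-0.046, 0, 0.039], "dr": [0, 0, 0], "fingers": 1}, {"delta_pos": [0.02, 0, 0.115], "dr": [0, 0, 0], "fingers": 1}, {"delta_pos": [0.085, 0, 0.19], "dr": [0, 0, 0], "fingers": 1}, {"delta_pos": [0.085, 0, 0.19], "dr": [0, 0, 0], "fingers": 1}])

```text
time: 16.58
tool_pos: [0.496, 0.2063, 0.2254]
tool_rot: [3.142, 0.698, 0.417]
contact_force: [-2.1, -0.7, -5.7]
opening: 0.0157
grip_force: 50.0
```

>>> step_arm(increments=[{"delta_pos": [0.06, 0, 0.08], "dr": [0, 0, 0], "fingers": 1}, {"delta_pos": [0.13, 0, 0.15], "dr": [0, 0, 0], "fingers": 1}, {"delta_pos": [0.19, 0, 0.23], "dr": [0, 0, 0], "fingers": 1}, {"delta_pos": [0.26, 0, 0.31], "dr": [0, 0, 0], "fingers": 1}, {"delta_pos": [0.26, 0, 0.31], "dr": [0, 0, 0], "fingers": 1}])

```text
time: 17.2
tool_pos: [0.496, 0.2063, 0.2214]
tool_rot: [3.142, 0.698, 0.417]
contact_force: [-2.1, 0.2, -5.1]
opening: 0.0156
grip_force: 50.0
```

```bash
cat >> h.py <<'E'
def st():
    s=robot.observe();B=R.from_euler("z",-23.9,degrees=True)
    print(round(s["time"],2),s["tool_pos"].round(4),"F base",B.apply(s["contact_force"]).round(1),"M base",B.apply(s["torque"]).round(2),round(s["opening"],4))
E
python3 -c "from h import *;st()"
```

```text
17.2 [0.496  0.2063 0.2214] F base [-1.8  1.  -5.1] M base [ 0.04 -0.53 -0.07] 0.0156
```

>>> step_arm(increments=[{"delta_pos": [-0.03, 0, 0.025], "dr": [0, 0, 0], "fingers": 1}, {"delta_pos": [0.1, 0, 0.18], "dr": [0, 0, 0], "fingers": 1}, {"delta_pos": [0.23, 0, 0.33], "dr": [0, 0, 0], "fingers": 1}, {"delta_pos": [0.35, 0, 0.48], "dr": [0, 0, 0], "fingers": 1}, {"delta_pos": [0.42, 0, 0.565], "dr": [0, 0, 0], "fingers": 1}])

```text
time: 17.82
tool_pos: [0.4956, 0.2061, 0.2143]
tool_rot: [3.142, 0.698, 0.418]
contact_force: [-0.5, -0.2, -4.8]
opening: 0.0155
grip_force: 50.0
```

>>> step_arm(increments=[{"delta_pos": [0.03, 0, 0.04], "dr": [0, 0, 0], "fingers": 1}, {"delta_pos": [0.06, 0, 0.08], "dr": [0, 0, 0], "fingers": 1}, {"delta_pos": [0.1, 0, 0.11], "dr": [0, 0, 0], "fingers": 1}, {"delta_pos": [0.13, 0, 0.15], "dr": [0, 0, 0], "fingers": 1}, {"delta_pos": [0.13, 0, 0.15], "dr": [0, 0, 0], "fingers": 1}])

```text
time: 18.45
tool_pos: [0.4956, 0.2061, 0.2125]
tool_rot: [3.142, 0.698, 0.418]
contact_force: [-0.2, -1.7, -5.3]
opening: 0.0158
grip_force: 50.0
```

```bash
python3 -c "from h import *;st()"
```

```text
18.45 [0.4956 0.2061 0.2125] F base [-0.9 -1.5 -5.3] M base [ 0.01 -0.82  0.02] 0.0158
```

>>> step_arm(increments=[{"delta_pos": [0.05, 0, 0.06], "dr": [0, 0, 0], "fingers": 1}, {"delta_pos": [0.1, 0, 0.12], "dr": [0, 0, 0], "fingers": 1}, {"delta_pos": [0.15, 0, 0.18], "dr": [0, 0, 0], "fingers": 1}, {"delta_pos": [0.19, 0, 0.23], "dr": [0, 0, 0], "fingers": 1}, {"delta_pos": [0.19, 0, 0.23], "dr": [0, 0, 0], "fingers": 1}])

```text
time: 19.08
tool_pos: [0.4956, 0.2061, 0.2094]
tool_rot: [-3.142, 0.698, 0.418]
contact_force: [-1.1, -0.7, -6.6]
opening: 0.0155
grip_force: 50.0
```

>>> step_arm(increments=[{"delta_pos": [0.03, 0, 0.04], "dr": [0, 0, 0], "fingers": 1}, {"delta_pos": [0.06, 0, 0.08], "dr": [0, 0, 0], "fingers": 1}, {"delta_pos": [0.1, 0, 0.11], "dr": [0, 0, 0], "fingers": 1}, {"delta_pos": [0.13, 0, 0.15], "dr": [0, 0, 0], "fingers": 1}, {"delta_pos": [0.13, 0, 0.15], "dr": [0, 0, 0], "fingers": 1}])

```text
time: 19.7
tool_pos: [0.4956, 0.2061, 0.2076]
tool_rot: [3.141, 0.698, 0.417]
contact_force: [-0.2, -0.1, -5.2]
opening: 0.0158
grip_force: 50.0
```

```bash
python3 -c "from h import *;st()"
```

```text
19.7 [0.4956 0.2061 0.2076] F base [-0.3  0.  -5.2] M base [-0.03 -0.76  0.04] 0.0158
```

>>> step_arm(increments=[{"delta_pos": [0.03, 0, 0.04], "dr": [0, 0, 0], "fingers": 1}, {"delta_pos": [0.06, 0, 0.08], "dr": [0, 0, 0], "fingers": 1}, {"delta_pos": [0.1, 0, 0.11], "dr": [0, 0, 0], "fingers": 1}, {"delta_pos": [0.13, 0, 0.15], "dr": [0, 0, 0], "fingers": 1}, {"delta_pos": [0.13, 0, 0.15], "dr": [0, 0, 0], "fingers": 1}])

```text
time: 20.32
tool_pos: [0.4957, 0.206, 0.206]
tool_rot: [3.141, 0.698, 0.417]
contact_force: [-0.4, -1.6, -0.6]
opening: 0.0156
grip_force: 50.0
```

>>> step_arm(increments=[{"delta_pos": [0.03, 0, 0.04], "dr": [0, 0, 0], "fingers": 1}, {"delta_pos": [0.06, 0, 0.08], "dr": [0, 0, 0], "fingers": 1}, {"delta_pos": [0.1, 0, 0.11], "dr": [0, 0, 0], "fingers": 1}, {"delta_pos": [0.13, 0, 0.15], "dr": [0, 0, 0], "fingers": 1}, {"delta_pos": [0.13, 0, 0.15], "dr": [0, 0, 0], "fingers": 1}])

```text
time: 20.95
tool_pos: [0.4956, 0.206, 0.205]
tool_rot: [3.141, 0.698, 0.417]
contact_force: [0.1, -1.8, 8.1]
opening: 0.0156
grip_force: 50.0
```

```bash
python3 -c "from h import *;st()"
```

```text
20.95 [0.4956 0.206  0.205 ] F base [-0.6 -1.7  8.1] M base [-0.4   0.52  0.16] 0.0156
```

The plunger is being felt at about 27 mm depth (~13 N). Continuing gently.

>>> step_arm(increments=[{"delta_pos": [0.02, 0, 0.02], "dr": [0, 0, 0], "fingers": 1}, {"delta_pos": [0.04, 0, 0.05], "dr": [0, 0, 0], "fingers": 1}, {"delta_pos": [0.065, 0, 0.075], "dr": [0, 0, 0], "fingers": 1}, {"delta_pos": [0.1, 0, 0.11], "dr": [0, 0, 0], "fingers": 1}, {"delta_pos": [0.1, 0, 0.11], "dr": [0, 0, 0], "fingers": 1}])

```text
time: 21.58
tool_pos: [0.4957, 0.206, 0.2032]
tool_rot: [3.141, 0.698, 0.417]
contact_force: [0.2, -1.4, 6.8]
opening: 0.0157
grip_force: 50.0
```

```bash
python3 -c "from h import *;st()"
```

```text
21.57 [0.4957 0.206  0.2032] F base [-0.4 -1.3  6.8] M base [-0.52  0.39  0.15] 0.0157
```

>>> step_arm(increments=[{"delta_pos": [0.05, 0, 0.06], "dr": [0, 0, 0], "fingers": 1}, {"delta_pos": [0.1, 0, 0.12], "dr": [0, 0, 0], "fingers": 1}, {"delta_pos": [0.15, 0, 0.18], "dr": [0, 0, 0], "fingers": 1}, {"delta_pos": [0.19, 0, 0.23], "dr": [0, 0, 0], "fingers": 1}, {"delta_pos": [0.19, 0, 0.23], "dr": [0, 0, 0], "fingers": 1}])

```text
time: 22.2
tool_pos: [0.4957, 0.2061, 0.1997]
tool_rot: [3.141, 0.698, 0.417]
contact_force: [-0.4, -0.9, 5.4]
opening: 0.0155
grip_force: 50.0
```

>>> step_arm(increments=[{"delta_pos": [0.05, 0, 0.06], "dr": [0, 0, 0], "fingers": 1}, {"delta_pos": [0.1, 0, 0.12], "dr": [0, 0, 0], "fingers": 1}, {"delta_pos": [0.15, 0, 0.18], "dr": [0, 0, 0], "fingers": 1}, {"delta_pos": [0.19, 0, 0.23], "dr": [0, 0, 0], "fingers": 1}, {"delta_pos": [0.19, 0, 0.23], "dr": [0, 0, 0], "fingers": 1}])

```text
time: 22.82
tool_pos: [0.4957, 0.2061, 0.1959]
tool_rot: [3.141, 0.698, 0.417]
contact_force: [1.1, -1.5, 3.4]
opening: 0.0154
grip_force: 50.0
```

```bash
python3 -c "from h import *;st()"
```

```text
22.82 [0.4957 0.2061 0.1959] F base [ 0.4 -1.8  3.4] M base [-0.57  0.07  0.17] 0.0154
```

Past the plunger with a ~9 N drag. I'll slide on 10 mm per call.

>>> step_arm(increments=[{"delta_pos": [0.14, 0, 0.17], "dr": [0, 0, 0], "fingers": 1}, {"delta_pos": [0.29, 0, 0.345], "dr": [0, 0, 0], "fingers": 1}, {"delta_pos": [0.43, 0, 0.515], "dr": [0, 0, 0], "fingers": 1}, {"delta_pos": [0.58, 0, 0.69], "dr": [0, 0, 0], "fingers": 1}, {"delta_pos": [0.64, 0, 0.77], "dr": [0, 0, 0], "fingers": 1}])

```text
time: 23.45
tool_pos: [0.4957, 0.2061, 0.1859]
tool_rot: [3.142, 0.698, 0.417]
contact_force: [0.1, -2.2, 3.2]
opening: 0.0157
grip_force: 50.0
```

```bash
python3 -c "from h import *;st()"
```

```text
23.45 [0.4957 0.2061 0.1859] F base [-0.8 -2.1  3.2] M base [-0.66  0.14  0.23] 0.0157
```

>>> step_arm(increments=[{"delta_pos": [0.14, 0, 0.17], "dr": [0, 0, 0], "fingers": 1}, {"delta_pos": [0.29, 0, 0.345], "dr": [0, 0, 0], "fingers": 1}, {"delta_pos": [0.43, 0, 0.515], "dr": [0, 0, 0], "fingers": 1}, {"delta_pos": [0.58, 0, 0.69], "dr": [0, 0, 0], "fingers": 1}, {"delta_pos": [0.64, 0, 0.77], "dr": [0, 0, 0], "fingers": 1}])

```text
time: 24.08
tool_pos: [0.4956, 0.2061, 0.1759]
tool_rot: [3.141, 0.698, 0.417]
contact_force: [1.3, -3.0, 3.7]
opening: 0.0155
grip_force: 50.0
```

```bash
python3 -c "from h import *;st()"
```

```text
24.07 [0.4956 0.2061 0.1759] F base [-0.1 -3.3  3.7] M base [-0.71  0.09  0.28] 0.0155
```

>>> step_arm(increments=[{"delta_pos": [0.14, 0.03, 0.17], "dr": [0, 0, 0], "fingers": 1}, {"delta_pos": [0.29, 0.03, 0.345], "dr": [0, 0, 0], "fingers": 1}, {"delta_pos": [0.43, 0.03, 0.515], "dr": [0, 0, 0], "fingers": 1}, {"delta_pos": [0.58, 0.03, 0.69], "dr": [0, 0, 0], "fingers": 1}, {"delta_pos": [0.64, 0.03, 0.77], "dr": [0, 0, 0], "fingers": 1}])

```text
time: 24.7
tool_pos: [0.4957, 0.2059, 0.1659]
tool_rot: [-3.142, 0.698, 0.418]
contact_force: [1.0, -2.8, 4.2]
opening: 0.016
grip_force: 50.0
```

>>> step_arm(increments=[{"delta_pos": [0.06, 0, 0.08], "dr": [0, 0, 0], "fingers": 1}, {"delta_pos": [0.13, 0, 0.15], "dr": [0, 0, 0], "fingers": 1}, {"delta_pos": [0.19, 0, 0.23], "dr": [0, 0, 0], "fingers": 1}, {"delta_pos": [0.26, 0, 0.31], "dr": [0, 0, 0], "fingers": 1}, {"delta_pos": [0.26, 0, 0.31], "dr": [0, 0, 0], "fingers": 1}])

```text
time: 25.32
tool_pos: [0.4957, 0.2058, 0.1618]
tool_rot: [3.142, 0.698, 0.417]
contact_force: [0.3, -2.2, 2.3]
opening: 0.0159
grip_force: 50.0
```

```bash
python3 -c "from h import *;st()"
```

```text
25.32 [0.4957 0.2058 0.1618] F base [-0.6 -2.1  2.3] M base [-0.45 -0.11  0.19] 0.0159
```

>>> step_arm(increments=[{"delta_pos": [0.03, 0, 0.04], "dr": [0, 0, 0], "fingers": 1}, {"delta_pos": [0.06, 0, 0.08], "dr": [0, 0, 0], "fingers": 1}, {"delta_pos": [0.1, 0, 0.11], "dr": [0, 0, 0], "fingers": 1}, {"delta_pos": [0.13, 0, 0.15], "dr": [0, 0, 0], "fingers": 1}, {"delta_pos": [0.13, 0, 0.15], "dr": [0, 0, 0], "fingers": 1}])

```text
time: 25.95
tool_pos: [0.4957, 0.2058, 0.1599]
tool_rot: [3.142, 0.698, 0.417]
contact_force: [0.9, -2.5, 2.2]
opening: 0.0156
grip_force: 50.0
```

>>> step_arm(increments=[{"delta_pos": [0.02, 0, 0.02], "dr": [0, 0, 0], "fingers": 1}, {"delta_pos": [0.04, 0, 0.05], "dr": [0, 0, 0], "fingers": 1}, {"delta_pos": [0.06, 0, 0.08], "dr": [0, 0, 0], "fingers": 1}, {"delta_pos": [0.1, 0, 0.11], "dr": [0, 0, 0], "fingers": 1}, {"delta_pos": [0.1, 0, 0.11], "dr": [0, 0, 0], "fingers": 1}])

```text
time: 26.58
tool_pos: [0.4957, 0.2058, 0.1584]
tool_rot: [3.142, 0.698, 0.417]
contact_force: [0.7, -3.3, 2.4]
opening: 0.0155
grip_force: 50.0
```

>>> step_arm(increments=[{"delta_pos": [0.02, 0, 0.02], "dr": [0, 0, 0], "fingers": 1}, {"delta_pos": [0.04, 0, 0.05], "dr": [0, 0, 0], "fingers": 1}, {"delta_pos": [0.06, 0, 0.08], "dr": [0, 0, 0], "fingers": 1}, {"delta_pos": [0.1, 0, 0.11], "dr": [0, 0, 0], "fingers": 1}, {"delta_pos": [0.1, 0, 0.11], "dr": [0, 0, 0], "fingers": 1}])

```text
time: 27.2
tool_pos: [0.4958, 0.2059, 0.157]
tool_rot: [3.142, 0.698, 0.417]
contact_force: [1.2, -2.6, 2.5]
opening: 0.0156
grip_force: 50.0
```

>>> step_arm(increments=[{"delta_pos": [0.02, 0, 0.02], "dr": [0, 0, 0], "fingers": 1}, {"delta_pos": [0.04, 0, 0.05], "dr": [0, 0, 0], "fingers": 1}, {"delta_pos": [0.06, 0, 0.08], "dr": [0, 0, 0], "fingers": 1}, {"delta_pos": [0.1, 0, 0.11], "dr": [0, 0, 0], "fingers": 1}, {"delta_pos": [0.1, 0, 0.11], "dr": [0, 0, 0], "fingers": 1}])

```text
time: 27.82
tool_pos: [0.4958, 0.2059, 0.1569]
tool_rot: [3.141, 0.698, 0.417]
contact_force: [0.8, -2.8, 10.3]
opening: 0.0159
grip_force: 50.0
```

>>> step_arm(increments=[{"delta_pos": [0.02, 0, 0.02], "dr": [0, 0, 0], "fingers": 1}, {"delta_pos": [0.04, 0, 0.05], "dr": [0, 0, 0], "fingers": 1}, {"delta_pos": [0.06, 0, 0.08], "dr": [0, 0, 0], "fingers": 1}, {"delta_pos": [0.06, 0, 0.08], "dr": [0, 0, 0], "fingers": 1}, {"delta_pos": [0.06, 0, 0.08], "dr": [0, 0, 0], "fingers": 1}])

```text
time: 28.45
tool_pos: [0.4958, 0.2059, 0.1568]
tool_rot: [3.141, 0.698, 0.417]
contact_force: [0.7, -2.8, 15.1]
opening: 0.0157
grip_force: 50.0
```

It stopped dead at TCP z 0.1568, as predicted for home. I'll relax the preload, open, and back out along the tool axis.

>>> step_arm(increments=[{"delta_pos": [-0.06, 0, -0.08], "dr": [0, 0, 0], "fingers": 1}, {"delta_pos": [-0.06, 0, -0.08], "dr": [0, 0, 0], "fingers": 0.3}, {"delta_pos": [-0.06, 0, -0.08], "dr": [0, 0, 0], "fingers": 0}, {"delta_pos": [-0.06, 0, -0.08], "dr": [0, 0, 0], "fingers": -0.3}, {"delta_pos": [-0.06, 0, -0.08], "dr": [0, 0, 0], "fingers": -0.3}])

```text
time: 29.08
tool_pos: [0.4958, 0.206, 0.1553]
tool_rot: [-3.141, 0.698, 0.418]
contact_force: [-0.2, 0.5, -0.7]
opening: 0.0511
grip_force: 0.0
```

>>> step_arm(increments=[{"delta_pos": [0, 0, -1], "dr": [0, 0, 0], "fingers": -0.3}, {"delta_pos": [0, 0, -3], "dr": [0, 0, 0], "fingers": -0.3}, {"delta_pos": [0, 0, -6], "dr": [0, 0, 0], "fingers": -0.3}, {"delta_pos": [0, 0, -9], "dr": [0, 0, 0], "fingers": -0.3}, {"delta_pos": [0, 0, -11], "dr": [0, 0, 0], "fingers": -0.3}])

```text
time: 29.7
tool_pos: [0.5613, 0.235, 0.2415]
tool_rot: [3.141, 0.696, 0.417]
contact_force: [1.2, 0.4, -0.5]
opening: 0.0597
grip_force: 0.0
```

Run:
```python
from h import *
st()
S=viewer.read_camera("scene")[...,::-1];W=viewer.read_camera("wrist")[...,::-1]
cv2.imwrite("pics/m9.png",np.hstack([cv2.resize(S[140:260,270:400],(433,400),interpolation=cv2.INTER_CUBIC),cv2.resize(W,(360,270)).copy() if 0 else cv2.copyMakeBorder(cv2.resize(W,(360,270)),0,130,0,0,0)]))
```

```text
29.7 [0.5613 0.235  0.2415] F base [ 1.3 -0.1 -0.5] M base [-0.01 -0.42  0.01] 0.0597
```

View pics/m9.png

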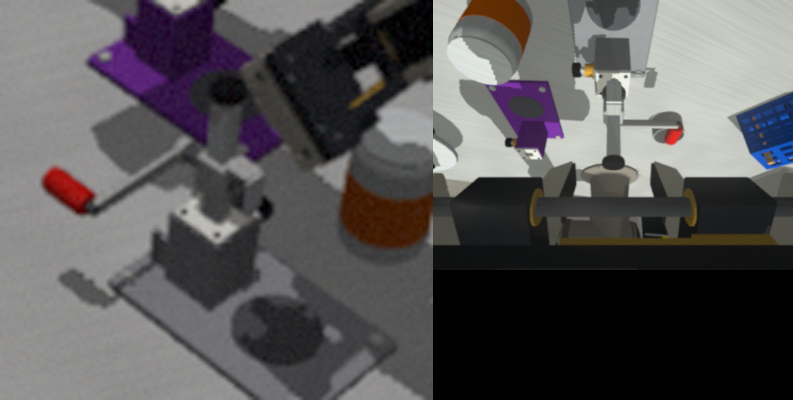

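The bar stands upright in the grey base, knife side over the tin plate, cap at crop (227,88), with the gripper clear of it. One quick check of its height from the cap before handing in.

Run:
```python
from h import *
S=viewer.read_camera("scene");ps=viewer.camera_params("scene")
a,n=blob(S.max(2)<55,331,160,346,175);print(a,n)
def proj(X): q=ps["K"]@(ps["T"][:3,:3].T@(np.array(X)-ps["T"][:3,3]));return (q[:2]/q[2]).round(1)
for z in (.205,.208,.215): print(z,proj([.5077,.2104,z-.005]))
```

```text
[337.98787879 167.01212121] 165
0.205 [338.2 168.2]
0.208 [338.3 167.2]
0.215 [338.6 164.9]
```

```bash
python3 -c "
from cell import robot
print(robot.hand_in())"
```

```text
the job is handed in; nothing more can be done
None
```

The can opener's bar is in its base, down to where it stopped against the column floor, knife side over the tin plate, and released. I handed the job in at about 30 s, but the hand-in returned no verdict.

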